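Load a brass strip into a hand press die

TASK

Load the brass strip into the die of the hand press: with your fingertips on top of it, press it down hard on its sprung lifter and, still pressing, slide it forward under the guide lips and the drag spring until its front end meets the end stop, then let go. Do not pinch it or lift it out of the guides, and leave everything else on the bench where it is.

Things in the scene. Friction and masses are not known exactly. Their poses are not given: they have to be found in the camera images.
- press: Green lever arbor press, fixed, 0.45 m tall, its narrow steel die bed reaching out of the throat. Origin on the bench below guide_mouth, x along the feed, z up. In mm here: bed top z = 50, x = -260 to 130, between two side guides 52 apart (tops z = 62.5). The press head spans x = 72 to 237 from z = 225 up. Guides, bed, lifter and spring are oiled: friction on the strip about 0.1.
- guide_mouth (a point): Point on the bed top, on the centre line, where the guide lips begin; axes as press. From here to 112 mm on, each side guide has an inward lip on top: underside 6.5, top 12.5 mm above the bed, 36 mm open between the lips. The lips' ends are blunt: a strip not pressed down butts against them.
- end_stop (a point): Point on the bed top, on the centre line, at the face of the end stop, 110 mm beyond guide_mouth; axes as press. The stop is a steel block 10 mm high across the channel. The raised punch hangs 18 mm short of it, 27 mm above the bed.
- bridge (a point): Middle of the top of the bridge bar, 20.5 mm above the bed, which crosses the lips from 8 to 28 mm beyond guide_mouth (screw heads 3 mm higher). Before guide_mouth nothing over the bed is higher than the side guides.
- strip: Plain brass strip, no holes, 200 (x) x 50 (y) x 4 mm, about 0.34 kg, loose on the raised lifter between the side guides (1 mm play a side), front end 10 to 35 mm short of guide_mouth. Origin: centre of its underside; x forward along the feed. Bare top: only the fingertips' friction (about 0.5) drives it. Pressed 25 to 40 mm ahead of its rear end it can be taken home without meeting lips or bridge.
- strip_front (a point): Middle of the strip's front end face, 2 mm above its underside, 100 mm ahead of strip's origin. When home it is at the end stop and the strip's rear end is 90 mm short of guide_mouth.
- lifter (a joint): Travel (m) of the sprung lifter, a level steel bar 30 mm wide in the bed, from 225 to 6 mm short of guide_mouth. 0: raised, carrying the strip 8 mm above the bed; 0.0078: flush, strip on the bed. From about 0.0055 the strip clears the lips: about 9 N on the strip; flush about 10 N; 12 to 20 N gives the fingertips a good hold. Once under the lips the strip stays down.
- drag_spring (a joint): Lift angle (rad) of the drag spring, a steel leaf 28 mm wide clamped under the bridge bar, sloping down to its rolled end about 68 mm beyond guide_mouth. 0: at rest, its end 2 mm above the bed; about 0.05 to 0.11 with the strip under it. It presses on the strip with about 5 N and drags it with 1 to 2 N.
- skeleton: Punched-out brass strip, 150 x 50 x 4 mm with four 19 mm holes, lying beside the bed on the robot's side; a bystander. Origin at the centre of its underside.
- tin: Round aluminium tin, 72 mm wide and 22 mm high, holding blanked discs, beside the bed on the robot's side; a bystander. Origin at the centre of its underside.
- oiler: White oil bottle, 44 mm wide and 115 mm high with its spout, beside the bed on the far side; a bystander. Origin at the centre of its underside.
- needle_file: Needle file with black handle, 175 mm long along x, 7 mm high, beside the bed on the far side; a bystander. Origin near its middle, on the bench.
- caliper: Steel vernier caliper, 220 mm long along x, 8 mm high, at the right of the bench; a bystander. Origin near its middle, on the bench.
- pliers: Pliers with blue handles, 145 mm long along x, 12 mm high, at the left of the bench; a bystander. Origin at the pivot, on the bench.
- wax_ring: Green wax ring blank, 33 mm wide, on the steel bench block (top 47 mm high) at the left; a bystander. Origin at the centre of its underside.
Mind the look-alikes: they are no part of the job. Leave any turquoise or white look-alike of the strip alone.

How it is judged:
On the way, in this order (a step that is already met when the one before it is completed fails the run):
1. the fingertips press the strip down hard on its lifter (value of joint lifter above 0.005 m and contact force between the fingers and strip above 5 N), for 0.1 s.
2. the strip's front end has passed under the drag spring with the fingertips still pressing it (x of strip_front in the frame of press above 0.08 m and value of joint drag_spring above 0.03 rad and contact force between the fingers and strip above 4 N), for 0.1 s.
At the end, for the whole second after the job is handed in: The strip lies at rest under the guide lips and the drag spring (spring lifted), level within 3 degrees, its front end within 2.8 mm of the end stop; nothing touches it but the die (x of strip_front in the frame of press above 0.1072 m and z of strip_front in the frame of press below 0.058 m and value of joint drag_spring above 0.03 rad and angle between strip's own z axis and vertical below 0.05 rad and linear speed of strip below 0.01 m/s).
It fails at once if the strip is lifted out of the guides (z of strip in the frame of press above 0.07 m or z of strip_front in the frame of press above 0.078 m).
It fails at once if something else on the bench is disturbed (distance of any of skeleton, tin, oiler, needle_file, caliper, pliers, wax_ring from where it was at the start of the episode above 0.03 m).
It also fails if it takes over 45 s, if anything falls off the work surface, if the arm or the gripper's body presses on something with over 40 N, if the wrist force passes 120 N, or if a joint passes its speed limit or range.

ROBOT

A 6-joint arm with a two-finger parallel gripper is mounted at the origin on the work surface. World frame = base frame: x ahead of the robot, y to its left, z up, the work surface at z = 0. Lengths are in m, angles in rad, forces in N, time in s.
With the tool pointing down it reaches from about 0.35 to 0.975 m from the base axis. Payload 4.9 kg.
Tool frame: the origin (TCP) lies midway between the tips of the shut fingers; the grasp point (between the pads) lies 19 mm behind it; z points along the fingers, y is the direction in which the jaws open and shut (so a half turn about z gives the same grasp; the last joint's range is limited). The gripper opens to 85 mm and grips with 20 to 120 N. Pads are 22 mm wide; open, the fingers measure 114 mm over their backs; the gripper's body (76 mm by 85 mm) begins 54 mm behind the grasp point. The pads swing forward as they close: fully open they stand 13 mm farther back than shut.
Start: joints at [1.08, 0.053, 1.613, -0, 1.476, -0.119], TCP at [0.227, 0.582, 0.231] pointing down, gripper open.
Joint ranges: [-3.01, 3.01], [-1.01, 2.22], [0.06, 2.58], [-1.02, 4.17], [0.09, 2.62], [-3.14, 3.14]. Speed limits (rad/s): [2.57, 2.57, 3.14, 3.14, 3.14, 3.14].

INTERFACE

Orientations are given as a rotation vector (axis times angle).
In Python, from station import ctrl gives the robot as it stands.
- The arm moves only by the tool play_rows, never from a script. Its argument "motion" is a list that holds one entry, the list of rows, each a list of 7 numbers: the closure, from -1 (fully open) to 1 (shut), then the shift along the tool's x, y, z in cm, then the turn, a rotation vector about the tool's x, y, z in degrees. A call has 1 to 20 rows; each row is the pose to reach, as a shift and turn from the pose measured when the call began, along the tool's axes at that moment; what a row does not reach only later rows make up. A row lasts 1/8 s, in which the tool goes at most 62.5 mm and 10.7 degrees, less where a joint would pass 70% of its speed; a pose out of reach is approached as far as the arm can. A call with a gripper value outside its range is refused whole. The fingers move at their own pace and stop on an object; "newtons" is the grip in N (left out, the last holds). Time passes only in rows, so rows that repeat a pose let the fingers close. It gives the time, the measured TCP pose, the force and the opening at its end, in the units of the state.
- ctrl.get_obs(): the state, without advancing time (a new reading comes with each control period).
- ctrl.get_image(name): name is "scene" or "top"; returns a dict with "color" (420x560x3 uint8, red, green, blue), "mtx" (3x3 intrinsics, pixels), "D" ([k1, k2, p1, p2, k3] as OpenCV has them; the pictures are not rectified), "T" (4x4, takes a point from camera to world coordinates). Camera axes: x right, y up, looking along -z (the intrinsics and any distortion apply to the point x, -y, -z); pixel columns grow to the right and rows downward; lengths in m; the calibration is good to about 2 mm. A picture is of the moment at which its call begins. There is no depth.
- ctrl.finish_job(): hands the job in, once; it reports no verdict.
The state is a dict: "t": time; "q": joint angles; "dq": joint speeds; "effort": joint torques, N m; "tool_pos": TCP position; "tool_rot": TCP orientation; "contact_force": force on the tool from outside, world axes, zero at the start; "wrist_torque": the same for the moment, N m; "opening": finger opening in m.
Only numpy, scipy, OpenCV 4.12 (cv2) and the standard library are available. Lean on these libraries where they do the work, as an engineer would, in place of code of your own. Each camera call takes 0.05 s, during which the arm holds its last target.

## Working session

There is one attempt and no reset: what is moved stays moved. The work goes in short steps, Python scripts to look and compute and a tool call to move; the robot and the scene stay as the last step left them, time stands still between calls to the robot, and variables do not carry over. Pictures are saved under pics/ and viewed, and the job is handed in when it is done.

Besides the shell and the picture viewer there is one more tool, called after "Emit:" as name(argument=value, ...) on one line, values as JSON. play_rows: Moves the arm, as the interface text tells. Its arguments: {"type":"object","properties":{"motion":{"type":"array"},"newtons":{"type":"number"}},"required":["motion"]}

```bash
mkdir -p pics; ls; python3 - <<'E'
from station import ctrl
import cv2,numpy as np
o=ctrl.get_obs()
for k,v in o.items(): print(k,np.round(v,4))
for n in("scene","top"):
    d=ctrl.get_image(n); cv2.imwrite(f"pics/{n}0.png",d["color"][:,:,::-1]); print(n,d["mtx"],d["D"],np.round(d["T"],4))
E
```

```text
pics
t 0.0
q [ 1.08    0.0534  1.6143 -0.      1.476  -0.119 ]
dq [-0.0021  0.0001  0.0015 -0.0011  0.0017  0.0012]
effort [ 4.00000e-04 -3.93681e+01 -3.70177e+01 -1.00000e-04  6.90000e-03
 -0.00000e+00]
tool_pos [0.2268 0.5817 0.23  ]
tool_rot [-0.5806 -3.0869  0.0032]
contact_force [ 0.1686 -0.4439 -0.2033]
wrist_torque [ 0.028   0.0507 -0.0451]
opening 0.0855
scene [[431.75197804   0.         279.19908139]
 [  0.         431.75197804 207.09578199]
 [  0.           0.           1.        ]] [-0.04386272  0.          0.          0.          0.        ] [[ 0.1806 -0.8318  0.525   1.0667]
 [ 0.9836  0.1507 -0.0995 -0.0818]
 [ 0.0036  0.5343  0.8453  1.0044]
 [ 0.      0.      0.      1.    ]]
top [[488.22838978   0.         282.9985741 ]
 [  0.         488.22838978 214.18512229]
 [  0.           0.           1.        ]] [-0.08054043  0.          0.          0.          0.        ] [[ 1.4900e-02  9.8590e-01 -1.6650e-01  2.6380e-01]
 [-9.9990e-01  1.4900e-02 -1.1000e-03  1.1500e-02]
 [ 1.4000e-03  1.6650e-01  9.8600e-01  1.4767e+00]
 [ 0.0000e+00  0.0000e+00  0.0000e+00  1.0000e+00]]
```

View pics/scene0.png

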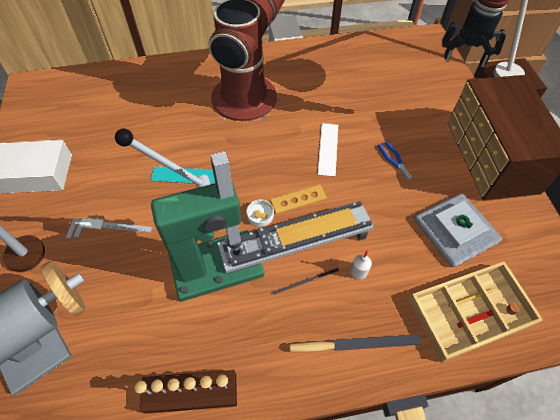

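View pics/top0.png

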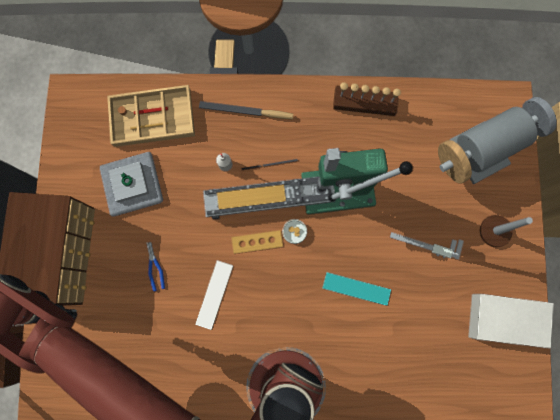

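The brass strip lies in the bed at about (252,196) in the top view and (318,229) in the scene view. It feeds right in the top view, which is world -y. I'll enlarge both views to measure it.

```bash
python3 - <<'E'
import cv2
t=cv2.imread("pics/top0.png")[165:225,195:345]; cv2.imwrite("pics/top0c.png",cv2.resize(t,None,fx=5.3,fy=5.3,interpolation=cv2.INTER_CUBIC))
t=cv2.imread("pics/scene0.png")[190:280,215:380]; cv2.imwrite("pics/scene0c.png",cv2.resize(t,None,fx=4.8,fy=4.8,interpolation=cv2.INTER_CUBIC))
E
```

```text
(no output)
```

View pics/top0c.png

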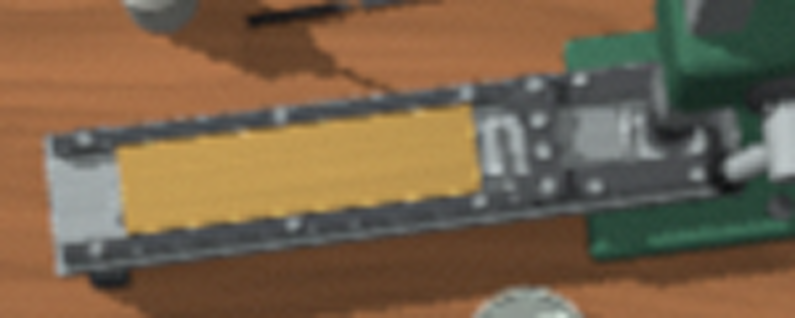

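View pics/scene0c.png

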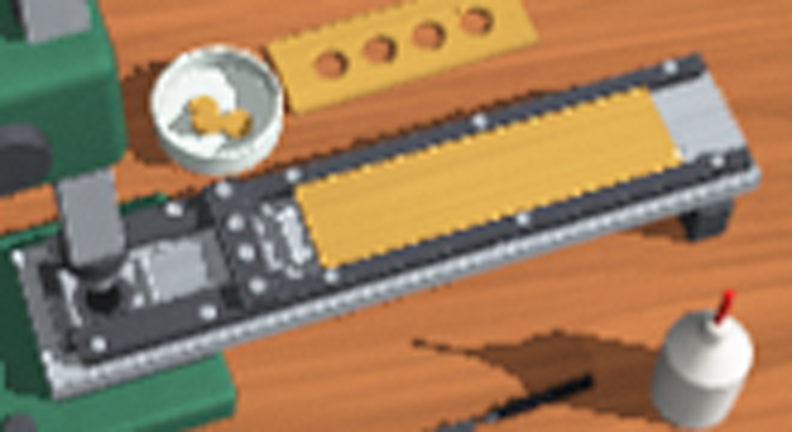

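```bash
cat > h.py <<'E'
import numpy as np,cv2
def und(d,p):
    u=cv2.undistortPoints(np.array([[p]],float),d["mtx"],np.array(d["D"],float))[0,0]
    r=d["T"][:3,:3]@np.array([u[0],-u[1],-1]); return d["T"][:3,3],r/np.linalg.norm(r)
def tri(ds,ps):
    A=np.zeros((3,3));b=np.zeros(3)
    for d,p in zip(ds,ps):
        c,r=und(d,p);M=np.eye(3)-np.outer(r,r);A+=M;b+=M@c
    x=np.linalg.solve(A,b)
    return x
def onz(d,p,z):
    c,r=und(d,p);return c+r*(z-c[2])/r[2]
def proj(d,X):
    Xc=d["T"][:3,:3].T@(np.array(X)-d["T"][:3,3]);Xc=Xc*[1,-1,-1]
    return cv2.projectPoints(Xc.reshape(1,3),np.zeros(3),np.zeros(3),d["mtx"],np.array(d["D"],float))[0].ravel()
E
python3 - <<'E'
from h import *
from station import ctrl
s=ctrl.get_image("scene");t=ctrl.get_image("top")
T=lambda p:((p[0]+.5)/5.3-.5+195,(p[1]+.5)/5.3-.5+165)
S=lambda p:((p[0]+.5)/4.8-.5+215,(p[1]+.5)/4.8-.5+190)
pts={"rear_rob":((126,235),(645,88)),"rear_far":((118,148),(684,162)),"front_far":((472,106),(320,268)),"front_rob":((481,192),(295,187)),
"bedrear_rob":((60,270),(706,57)),"screw1":((293,223),(480,121)),"screwfar":((280,116),(523,218)),"br1":((536,85),(258,285)),"br3":((547,186),(223,190))}
for k,(a,b) in pts.items():
    print(k,np.round(tri([t,s],[T(a),S(b)]),4),"top@.062",np.round(onz(t,T(a),.062),4),"sc@.062",np.round(onz(s,S(b),.062),4))
E
```

```text
rear_rob [0.5159 0.205  0.0618] top@.062 [0.5155 0.2038 0.062 ] sc@.062 [0.5161 0.2061 0.062 ]
rear_far [0.565  0.2117 0.0637] top@.062 [0.5649 0.2101 0.062 ] sc@.062 [0.5644 0.2141 0.062 ]
front_far [0.5918 0.0132 0.0629] top@.062 [0.5919 0.0125 0.062 ] sc@.062 [0.5914 0.0141 0.062 ]
front_rob [0.5429 0.0083 0.0629] top@.062 [0.5428 0.0067 0.062 ] sc@.062 [0.5426 0.0099 0.062 ]
bedrear_rob [0.4974 0.244  0.0536] top@.062 [0.4953 0.2398 0.062 ] sc@.062 [0.5028 0.2441 0.062 ]
screw1 [0.5231 0.1118 0.0667] top@.062 [0.5237 0.111  0.062 ] sc@.062 [0.5205 0.1139 0.062 ]
screwfar [0.5838 0.1207 0.0663] top@.062 [0.5845 0.1199 0.062 ] sc@.062 [0.5818 0.1227 0.062 ]
br1 [ 0.6016 -0.0212  0.075 ] top@.062 [ 0.6045 -0.0233  0.062 ] sc@.062 [ 0.5953 -0.0186  0.062 ]
br3 [ 0.5444 -0.0288  0.0743] top@.062 [ 0.5468 -0.03    0.062 ] sc@.062 [ 0.5376 -0.0273  0.062 ]
```

```bash
cat >> h.py <<'E'
from scipy.spatial.transform import Rotation as R
f=np.array([.135,-.991,0]);f/=np.linalg.norm(f); rear=np.array([.5404,.2083,0])
Rg=R.from_matrix(np.column_stack([np.cross(-f,[0,0,-1]),-f,[0,0,-1]]))
def rel(o,X,Rt=Rg):
    R0=R.from_rotvec(o["tool_rot"])
    return np.round(R0.inv().apply(np.array(X)-o["tool_pos"])*100,2),np.round((R0.inv()*Rt).as_rotvec(degrees=True),2)
E
python3 - <<'E'
from h import *
from station import ctrl
o=ctrl.get_obs()
R0=R.from_rotvec(o["tool_rot"]);print(R0.as_matrix().round(3),Rg.as_matrix().round(3))
P=rear+.033*f
print(P,rel(o,[.30,.40,.25]),rel(o,[P[0],P[1],.16]),rel(o,[P[0],P[1],.09]))
s=ctrl.get_image("scene");t=ctrl.get_image("top")
for p in[(60,195),(90,205),(85,300)]: print(onz(t,p,0),onz(t,p,.2))
for p in[(455,85),(485,190),(470,150)]: print(onz(s,p,0),onz(s,p,.2))
E
```

```text
[[-0.932  0.363 -0.001]
 [ 0.363  0.932 -0.001]
 [ 0.    -0.001 -1.   ]] [[-0.991 -0.135  0.   ]
 [-0.135  0.991  0.   ]
 [-0.     0.    -1.   ]]
[0.54485432 0.175602   0.        ] (array([-13.42, -14.3 ,  -1.93]), array([ -0.07,  -0.03, -29.06])) (array([-44.39, -26.3 ,   7.08]), array([ -0.07,  -0.03, -29.06])) (array([-44.39, -26.29,  14.08]), array([ -0.07,  -0.03, -29.06]))
[0.56373136 0.71449341 0.        ] [0.52311136 0.6192865  0.2       ]
[0.53313674 0.61488309 0.        ] [0.49666027 0.53316676 0.2       ]
[ 2.40900239e-01  6.08131173e-01 -2.22044605e-16] [0.24400238 0.52732927 0.2       ]
[0.06600466 0.71409425 0.        ] [0.26526258 0.55562395 0.2       ]
[0.49095934 0.62581922 0.        ] [0.60560245 0.48492579 0.2       ]
[0.3443442  0.64448247 0.        ] [0.48818057 0.49987291 0.2       ]
```

Emit:
play_rows(motion=[[[1,-3.35,-3.6,-0.5,0,0,-7],[1,-6.7,-7.2,-1,0,0,-14],[1,-10,-10.7,-1.5,0,0,-21],[1,-13.4,-14.3,-1.9,0,0,-29],[1,-17.9,-16,-1,0,0,-29],[1,-22.3,-17.8,0.5,0,0,-29],[1,-26.7,-19.5,2,0,0,-29],[1,-31.1,-21.2,3.5,0,0,-29],[1,-35.5,-22.9,5,0,0,-29],[1,-40,-24.6,6,0,0,-29],[1,-44.4,-26.3,7,0,0,-29],[1,-44.4,-26.3,7,0,0,-29],[1,-44.4,-26.3,7,0,0,-29]]], newtons=60)

```text
t: 1.92
tool_pos: [0.5447, 0.1759, 0.1609]
tool_rot: [0.21, -3.134, 0.0]
contact_force: [-0.4, 0.4, 0.2]
opening: -0.0002
```

```bash
python3 - <<'E'
from h import *
from station import ctrl
o=ctrl.get_obs();print({k:np.round(v,3) for k,v in o.items()})
P=rear+.033*f
print(rel(o,[P[0],P[1],.075]))
for n in("scene","top"):
    d=ctrl.get_image(n);cv2.imwrite(f"pics/{n}1.png",d["color"][:,:,::-1]);print(n,proj(d,o["tool_pos"]))
E
```

```text
{'t': np.float64(1.925), 'q': array([ 0.182, -0.017,  1.804, -0.   ,  1.356, -1.522]), 'dq': array([ 0.02 , -0.017,  0.005, -0.001, -0.001, -0.003]), 'effort': array([-8.3200e-01, -3.4228e+01, -3.5652e+01, -3.9000e-02, -1.6000e-02,
       -1.0000e-03]), 'tool_pos': array([0.545, 0.176, 0.161]), 'tool_rot': array([ 0.21 , -3.134,  0.   ]), 'contact_force': array([-0.412,  0.414,  0.173]), 'wrist_torque': array([ 0.001,  0.002, -0.004]), 'opening': np.float64(-0.0)}
(array([-0.01, -0.03,  8.59]), array([-0.01, -0.06, -0.08]))
scene [345.69798592 197.59463559]
top [224.22829477 192.30459768]
```

View pics/scene1.png

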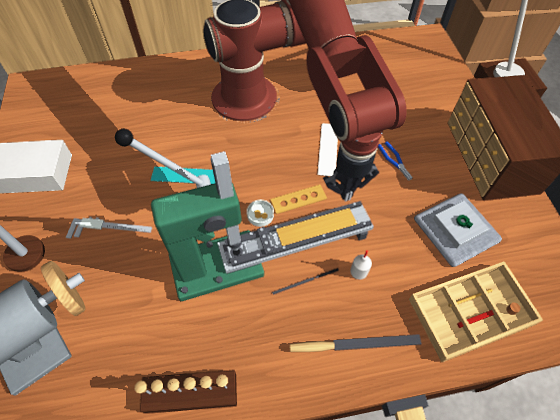

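View pics/top1.png

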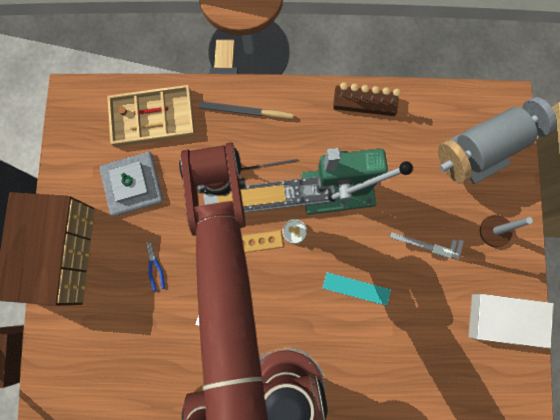

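The fingers are shut above the strip's rear: TCP at about (346,198) in the scene view, with the wrist clear of the press head. Next is the descent.

Emit:
play_rows(motion=[[[1,0,0,2.5,0,0,0],[1,0,0,5,0,0,0],[1,0,0,7.5,0,0,0],[1,0,0,8.6,0,0,0],[1,0,0,9.2,0,0,0],[1,0,0,9.6,0,0,0],[1,0,0,9.9,0,0,0],[1,0,0,9.9,0,0,0]]])

```text
t: 3.02
tool_pos: [0.5447, 0.1765, 0.0627]
tool_rot: [-0.213, 3.134, -0.0]
contact_force: [0.0, -0.0, -1.1]
opening: 0.0001
```

Emit:
play_rows(motion=[[[1,0,0,0.15,0,0,0],[1,0,0,0.3,0,0,0],[1,0,0,0.45,0,0,0],[1,0,0,0.45,0,0,0]]])

```text
t: 3.52
tool_pos: [0.5454, 0.1766, 0.0591]
tool_rot: [-0.213, 3.133, -0.0]
contact_force: [-1.8, -1.1, 4.6]
opening: -0.0
```

```bash
python3 - <<'E'
from h import *
from station import ctrl
for n,(a,b,c,d_) in {"scene":(140,290,200,400),"top":(150,225,180,330)}.items():
    d=ctrl.get_image(n);cv2.imwrite(f"pics/{n}2.png",cv2.resize(d["color"][a:b,c:d_,::-1],None,fx=4,fy=4,interpolation=cv2.INTER_CUBIC))
print(ctrl.get_obs()["contact_force"])
E
```

```text
[-1.47582627 -0.58183506  5.75171527]
```

View pics/scene2.png

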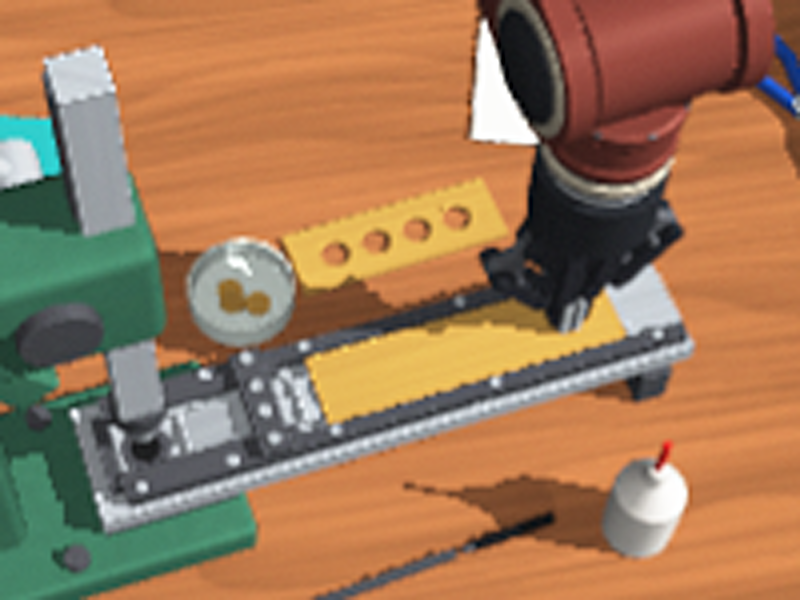

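Emit:
play_rows(motion=[[[1,0,0,0.2,0,0,0],[1,0,0,0.4,0,0,0],[1,0,0,0.6,0,0,0],[1,0,0,0.6,0,0,0]]])

```text
t: 4.12
tool_pos: [0.546, 0.1767, 0.0546]
tool_rot: [-0.212, 3.132, -0.0]
contact_force: [-2.5, -0.9, 7.9]
opening: -0.0001
```

Emit:
play_rows(motion=[[[1,0.05,0,0.15,0,0,0],[1,0.05,0,0.3,0,0,0],[1,0.05,0,0.4,0,0,0],[1,0.05,0,0.4,0,0,0]]])

```text
t: 4.62
tool_pos: [0.5461, 0.1768, 0.0541]
tool_rot: [-0.213, 3.132, -0.001]
contact_force: [-9.4, -2.2, 19.4]
opening: 0.0002
```

Emit:
play_rows(motion=[[[1,0.1,0,0.3,0,0,0],[1,0.2,0,0.35,0,0,0],[1,0.2,0,0.35,0,0,0]]])

```text
t: 5.0
tool_pos: [0.5461, 0.1768, 0.0541]
tool_rot: [-0.213, 3.128, -0.0]
contact_force: [-4.7, -1.0, 15.7]
opening: 0.0001
```

Emit:
play_rows(motion=[[[1,0.3,-0.3,0.36,0,0,0],[1,0.3,-0.8,0.36,0,0,0],[1,0.3,-1.4,0.36,0,0,0],[1,0.3,-2.0,0.36,0,0,0],[1,0.3,-2.6,0.36,0,0,0],[1,0.3,-3.2,0.36,0,0,0]]])

```text
t: 5.75
tool_pos: [0.5504, 0.1458, 0.0542]
tool_rot: [-0.212, 3.122, 0.003]
contact_force: [-1.2, 2.9, 12.5]
opening: -0.0002
```

```bash
python3 - <<'E'
from h import *
from station import ctrl
for n,(a,b,c,d_) in {"scene":(140,290,200,400),"top":(150,225,180,330)}.items():
    d=ctrl.get_image(n);cv2.imwrite(f"pics/{n}3.png",cv2.resize(d["color"][a:b,c:d_,::-1],None,fx=4,fy=4,interpolation=cv2.INTER_CUBIC))
print(ctrl.get_obs()["contact_force"])
E
```

```text
[-0.87519975  0.8602586  13.17967327]
```

View pics/scene3.png

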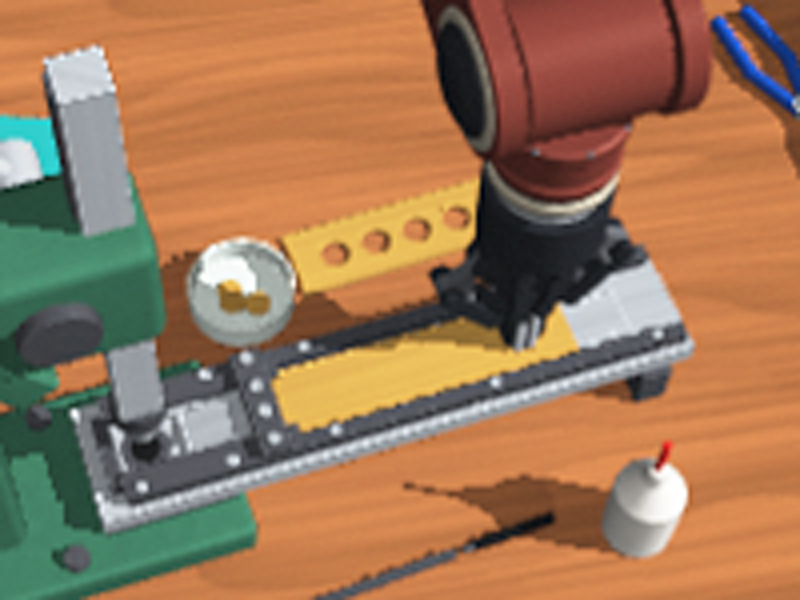

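The strip follows the fingertips, and its front has gone under the lips and bridge at about (275,400) in the crop. I'll continue the slide.

Emit:
play_rows(motion=[[[1,0.25,-0.6,0.4,0,0,0],[1,0.25,-1.2,0.4,0,0,0],[1,0.25,-1.8,0.4,0,0,0],[1,0.25,-2.4,0.4,0,0,0],[1,0.25,-3.0,0.42,0,0,0],[1,0.25,-3.6,0.42,0,0,0],[1,0.25,-4.2,0.42,0,0,0]]])

```text
t: 6.72
tool_pos: [0.5563, 0.1043, 0.0542]
tool_rot: [-0.211, 3.117, 0.005]
contact_force: [-4.4, 3.6, 17.4]
opening: -0.0
```

Emit:
play_rows(motion=[[[1,0.3,-0.6,0.38,0,0,0],[1,0.3,-1.2,0.38,0,0,0],[1,0.3,-1.8,0.38,0,0,0],[1,0.3,-2.4,0.38,0,0,0],[1,0.3,-3.0,0.38,0,0,0],[1,0.3,-3.6,0.38,0,0,0],[1,0.3,-3.8,0.38,0,0,0]]])

```text
t: 7.6
tool_pos: [0.5614, 0.0675, 0.0542]
tool_rot: [-0.21, 3.111, 0.009]
contact_force: [-3.4, 4.7, 16.1]
opening: -0.0003
```

```bash
python3 - <<'E'
from h import *
from station import ctrl
for n,(a,b,c,d_) in {"scene":(140,290,200,400),"top":(150,225,180,330)}.items():
    d=ctrl.get_image(n);cv2.imwrite(f"pics/{n}4.png",cv2.resize(d["color"][a:b,c:d_,::-1],None,fx=4,fy=4,interpolation=cv2.INTER_CUBIC))
print(ctrl.get_obs()["contact_force"])
E
```

```text
[-3.1985034   3.70242859 15.22064401]
```

View pics/scene4.png

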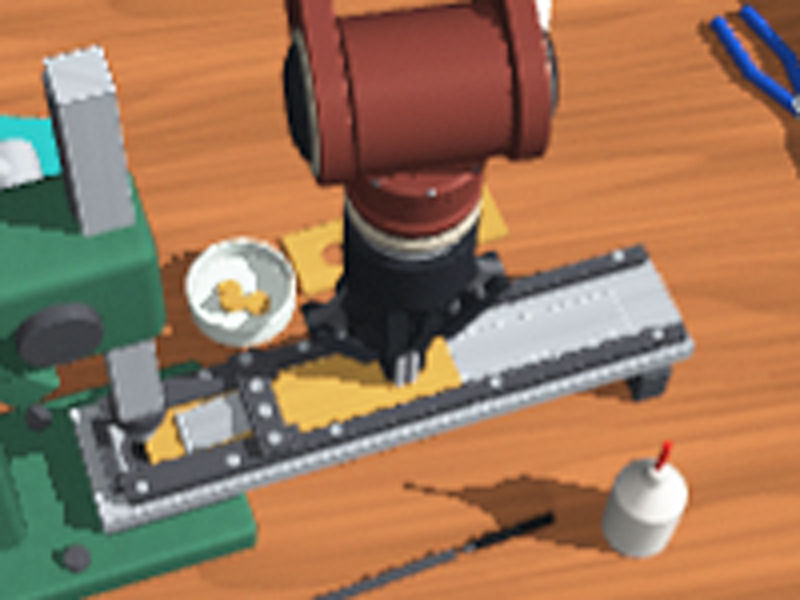

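View pics/top4.png

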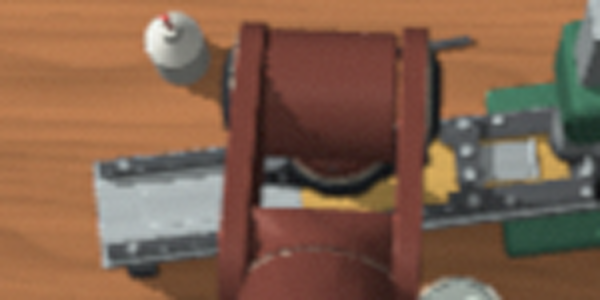

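The front end shows past the spring (about (150,440) in the scene crop), with about 18 mm to go. I'll push slowly onto the stop.

Emit:
play_rows(motion=[[[1,0.25,-0.5,0.38,0,0,0],[1,0.25,-0.9,0.4,0,0,0],[1,0.25,-1.3,0.4,0,0,0],[1,0.25,-1.6,0.4,0,0,0],[1,0.25,-1.8,0.4,0,0,0]]])

```text
t: 8.32
tool_pos: [0.5639, 0.0504, 0.0542]
tool_rot: [-0.21, 3.106, 0.012]
contact_force: [-5.8, 5.2, 17.3]
opening: 0.0001
```

Emit:
play_rows(motion=[[[1,0.3,-0.3,0.38,0,0,0],[1,0.3,-0.5,0.4,0,0,0],[1,0.3,-0.7,0.4,0,0,0],[1,0.3,-0.7,0.4,0,0,0]]])

```text
t: 8.82
tool_pos: [0.5651, 0.0453, 0.0543]
tool_rot: [-0.208, 3.099, 0.018]
contact_force: [-3.2, 8.5, 14.9]
opening: -0.0002
```

```bash
python3 - <<'E'
from h import *
from station import ctrl
for n,(a,b,c,d_) in {"scene":(190,290,210,350),"top":(150,225,180,330)}.items():
    d=ctrl.get_image(n);cv2.imwrite(f"pics/{n}5.png",cv2.resize(d["color"][a:b,c:d_,::-1],None,fx=5,fy=5,interpolation=cv2.INTER_CUBIC))
print(ctrl.get_obs()["contact_force"])
E
```

```text
[-1.91167034  8.20354297 15.08915418]
```

View pics/scene5.png

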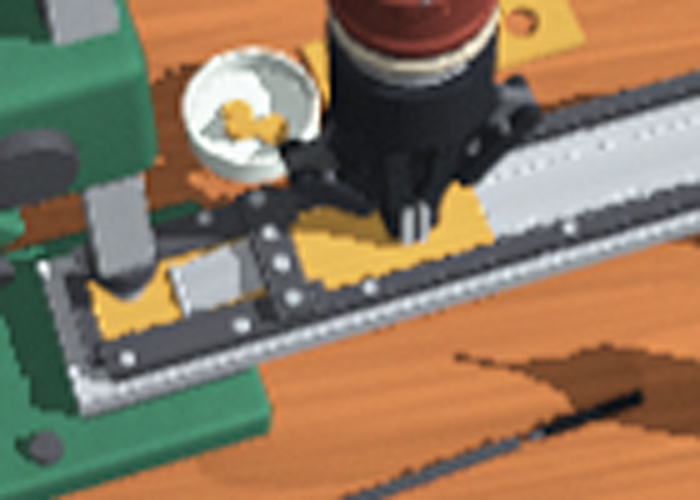

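The feed force has reached 8 N, so the strip is probably at the stop. I'll press a bit harder and push once more to confirm.

Emit:
play_rows(motion=[[[1,0.35,-0.2,0.45,0,0,0],[1,0.35,-0.4,0.45,0,0,0],[1,0.35,-0.6,0.45,0,0,0],[1,0.35,-0.6,0.45,0,0,0]]])

```text
t: 9.43
tool_pos: [0.5662, 0.0413, 0.0543]
tool_rot: [-0.207, 3.091, 0.025]
contact_force: [-2.2, 8.9, 17.4]
opening: 0.0004
```

```bash
python3 - <<'E'
from h import *
from station import ctrl
for n,(a,b,c,d_) in {"scene":(190,290,210,350)}.items():
    d=ctrl.get_image(n);cv2.imwrite(f"pics/{n}6.png",cv2.resize(d["color"][a:b,c:d_,::-1],None,fx=5,fy=5,interpolation=cv2.INTER_CUBIC))
print(ctrl.get_obs()["contact_force"])
E
```

```text
[-2.24403175  8.83786324 17.26129782]
```

View pics/scene6.png

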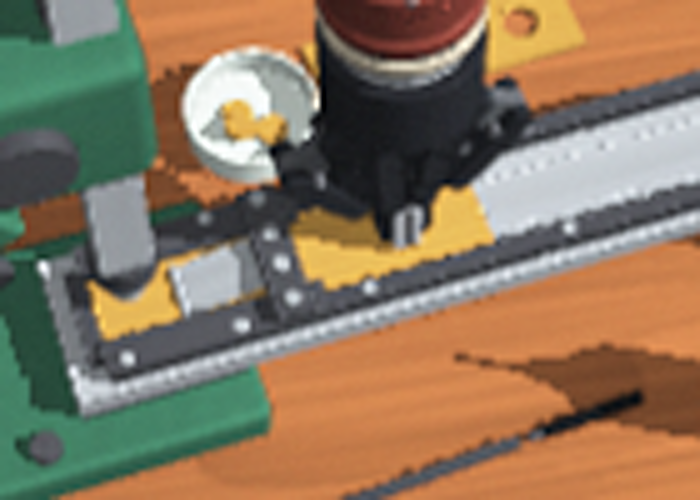

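Between pictures 5 and 6 the strip's rear corner stayed at (492,240) while the fingers slid 4 mm, so it is against the stop. I'll lift off with a slight forward bias.

Emit:
play_rows(motion=[[[1,0.2,-0.3,0.1,0,0,0],[1,0.2,-0.3,-0.5,0,0,0],[1,0.2,-0.3,-2,0,0,0],[1,0,0,-5,0,0,0],[1,0,3,-10,0,0,0],[1,0,8,-13,0,0,0],[1,0,13,-13,0,0,0],[1,0,18,-13,0,0,0],[1,0,23,-13,0,0,0],[1,0,23,-13,0,0,0]]])

```text
t: 10.72
tool_pos: [0.5289, 0.2691, 0.1873]
tool_rot: [-0.214, 3.091, 0.025]
contact_force: [0.7, -1.0, 0.2]
opening: -0.0
```

```bash
python3 - <<'E'
from h import *
from station import ctrl
for n,(a,b,c,d_) in {"scene":(190,290,210,350),"top":(165,225,195,345)}.items():
    d=ctrl.get_image(n);cv2.imwrite(f"pics/{n}7.png",cv2.resize(d["color"][a:b,c:d_,::-1],None,fx=5,fy=5,interpolation=cv2.INTER_CUBIC))
    cv2.imwrite(f"pics/{n}7f.png",d["color"][:,:,::-1])
print(ctrl.get_obs()["contact_force"])
E
```

```text
[-0.09232339  0.11334731  0.16359182]
```

View pics/scene7.png

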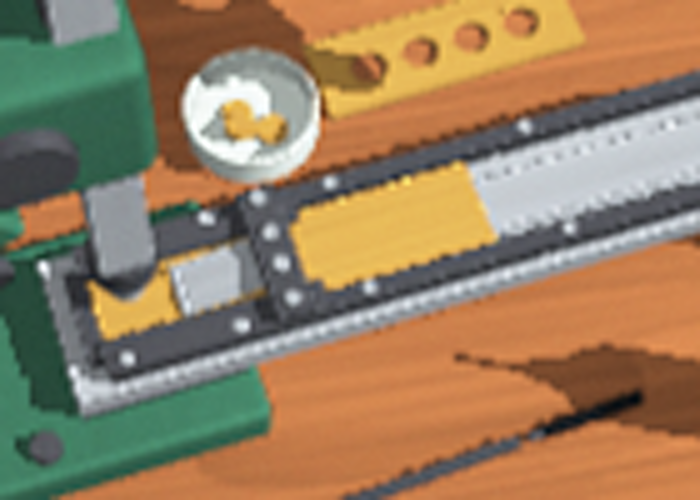

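View pics/top7.png

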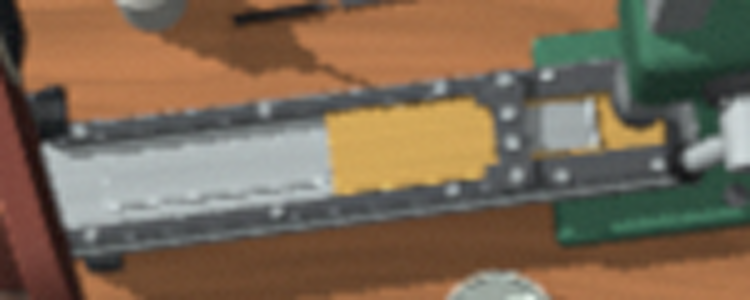

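View pics/scene7f.png

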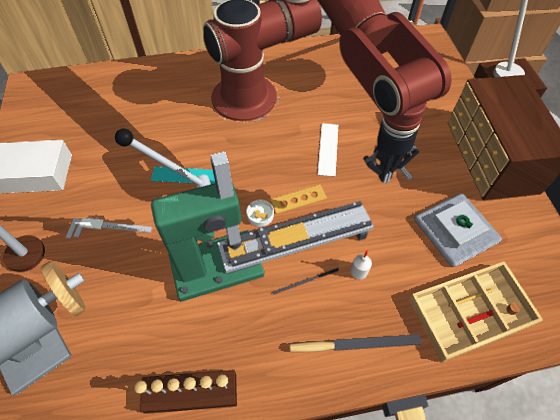

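The strip lies flat under the lips and bridge, with its rear edge at (470,160)-(497,240), and nothing else has moved. One numeric check: the rear should be 108 mm behind the bridge screws.

```bash
python3 - <<'E'
from h import *
from station import ctrl
s=ctrl.get_image("scene");t=ctrl.get_image("top")
T=lambda p:((p[0]+.5)/5-.5+195,(p[1]+.5)/5-.5+165)
S=lambda p:((p[0]+.5)/5-.5+210,(p[1]+.5)/5-.5+190)
a=tri([t,s],[T((327,115)),S((497,240))]);b=tri([t,s],[T((335,193)),S((470,160))])
c=tri([t,s],[T((505,81)),S((293,298))]);d=tri([t,s],[T((516,175)),S((259,199))])
print(a,b,c,d); r=(a+b)/2;m=(c+d)/2
print("rear->screws along feed",(m-r)@f,"travel",(r-rear)@f)
E
```

```text
[0.58203654 0.08404329 0.06174006] [0.53503759 0.07930019 0.06243579] [ 0.60140819 -0.02123839  0.07345555] [ 0.5448533  -0.02846081  0.07379574]
rear->screws along feed 0.10751634343729541 travel 0.12791754168545552
```

The feed position agrees (107.5 against 108 mm), but the rear corner reads z≈62. The corner may also have shifted slightly between pictures 6 and 7, so I'll compare those before handing in.

```bash
python3 - <<'E'
from h import *
from station import ctrl
a=cv2.imread("pics/scene6.png");b=cv2.imread("pics/scene7.png")
A=np.vstack([np.hstack([x[170:320,60:260] for x in(a,b)]),np.hstack([x[150:300,350:550] for x in(a,b)])])
cv2.imwrite("pics/cmp.png",cv2.resize(A,None,fx=1.9,fy=1.9))
s=ctrl.get_image("scene");t=ctrl.get_image("top")
mouth=np.array([.5731,-.0248,0])-.018*f; n=np.array([.991,.135,0])
for z in(.054,.0585,.062):
    for sg in(1,-1):
        X=mouth-.09*f+sg*.025*n; X[2]=z
        p=proj(s,X);q=proj(t,X);print(z,sg,"scene",((p+.5-[210,190])*5-.5).round(1),"top",((q+.5-[195,165])*5-.5).round(1))
E
```

```text
0.054 1 scene [496.5 249.2] top [322.5 115.2]
0.054 -1 scene [462.5 166.6] top [331.9 197. ]
0.0585 1 scene [497. 245.] top [322.1 113.6]
0.0585 -1 scene [462.9 162.2] top [331.6 195.5]
0.062 1 scene [497.5 241.6] top [321.8 112.3]
0.062 -1 scene [463.2 158.7] top [331.3 194.4]
```

View pics/cmp.png

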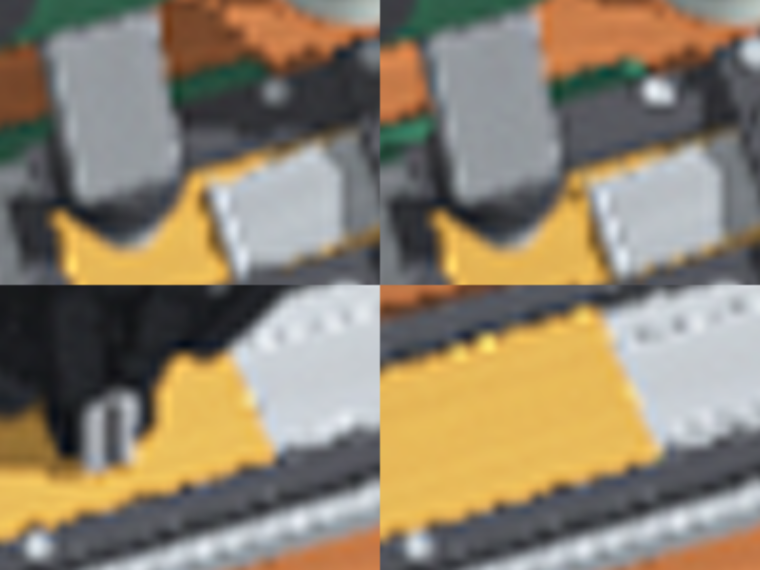

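The front end looks identical in both pictures. The small shift at the rear fits the lifter raising that end within the lip play, a tilt of about 0.02 to 0.04 rad. I'm handing in.

```bash
python3 - <<'E'
from station import ctrl
print(ctrl.finish_job())
E
```

```text
the job is handed in; nothing more can be done
None
```

I loaded the strip into the die and handed the job in at about 11 s; no verdict was reported. I pressed it flush with shut fingertips (13 to 19 N) and slid it about 128 mm under the lips and drag spring until it met the end stop. Then I lifted off.

**Checks that agreed:**
- **At the stop:** the feed force rose to about 9 N, and the fingers slid 4 mm over the strip while it stayed put.
- **Position:** the rear end measured 107.5 mm behind the bridge screws, where 108 mm is expected when home.
- **After letting go:** the front end looked unchanged between the pictures before and after I let go.
- **Other items:** everything else on the bench looked unmoved.

**Check that disagreed:** the rear end measured about 62 mm high instead of 54. I think the lifter is raising that end within the lip play. The geometry gives a tilt of about 0.02 rad, and taking the 62 mm reading at face value gives 0.04, against the limit of 0.05. I did not measure the tilt directly.

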